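# Find the full screw box by its weight and book it out

## Robot

A 6-joint arm with a two-finger parallel gripper is mounted at the origin on the work surface. World frame = base frame: x ahead of the robot, y to its left, z up, the work surface at z = 0. Lengths are in m, angles in rad, forces in N, time in s.
With the tool pointing down it reaches from about 0.375 to 0.9 m from the base axis. Payload 3.1 kg.
Tool frame: the origin (TCP) lies where the fingers leave the gripper's body, on its centre line; the fingertips stand 73 mm ahead of it and the grasp point (between the pads) lies 54 mm ahead of it; z points along the fingers, y is the line along which they close (so a half turn about z gives the same grasp; the last joint's range is limited). The gripper opens to 85 mm and grips with 20 to 120 N. Pads are 22 mm wide; open, the fingers measure 114 mm over their backs; the gripper's body (76 mm by 85 mm) begins 54 mm behind the grasp point. The pads swing forward as they close: fully open they stand 13 mm farther back than shut.
Start: joints at [1.042, 0.527, 1.433, -0, 1.181, -0.178], TCP at [0.215, 0.587, 0.304] pointing down, gripper open.
Joint ranges: [-3.08, 3.08], [-0.75, 2.2], [0.22, 2.44], [-1.43, 4.57], [0, 2.65], [-2.85, 2.85]. Speed limits (rad/s): [2.79, 2.79, 3.14, 3.14, 3.14, 3.14].

## Interface

Orientations are given as a unit quaternion [x, y, z, w].
In Python, from station import manip gives the robot as it stands.
- The arm moves only by the shell command python3 -m crank 'ROWS' [FORCE]. ROWS is JSON, a list of rows, each an object with "dp": the shift along the tool's x, y, z normalised to -1 to 1, where 1 is 50 cm, a list of three; "delta_rot": the turn, a rotation vector about the tool's x, y, z normalised to -1 to 1, where 1 is 2 pi rad, a list of three; "fingers": the opening, from -1 (shut) to 1 (fully open). A call has 1 to 12 rows; each row shifts and turns the commanded pose from where the row before left it, along the tool's axes as they then stand; what a row does not reach is not made up. A row lasts 1/12 s, in which the tool goes at most 41.7 mm and 7.16 degrees, less where a joint would pass 70% of its speed; a pose out of reach is approached as far as the arm can. A call with a number of a shift or a turn outside -1 to 1 is refused whole. A call with a gripper value outside its range is refused whole. The fingers move at their own pace and stop on an object; FORCE is the grip in N (left out, the last holds). Time passes only in rows, so rows that do not move let the fingers close. It gives the time, the measured TCP pose, the force, the opening and the grip force at its end, in the units of the state.
- manip.sense(): the state, without advancing time (a new reading comes with each control period).
- manip.snapshot(name): name is "scene" or "top"; returns (picture, depth): 480x640x3 uint8, red, green, blue; 480x640 float32, m along the optical axis (not along the pixel's ray), 0 where there is no reading.
- manip.camera_model(name): a dict with "fx", "fy", "cx", "cy" (pixels), "origin" and "attitude" of the camera in the world. Camera axes: x right, y up, looking along -z (the intrinsics and any distortion apply to the point x, -y, -z); pixel columns grow to the right and rows downward; lengths in m; the calibration is good to about 2 mm. A picture is of the moment at which its call begins. camera_model takes no time and is no camera call.
- manip.sign_off(): hands the job in; it is judged then, once.
The state is a dict: "t": time; "q": joint angles; "qd": joint speeds; "tau": joint torques, N m; "tcp_pos": TCP position; "tool_rot": TCP orientation; "force": force on the tool from outside, world axes, zero at the start; "ft_torque": the same for the moment, N m; "finger_gap": opening from 0.0 (shut) to 1.0 (fully open); "gripper_force": force on a finger pad.
Only numpy, scipy, OpenCV 4.12 (cv2) and the standard library are available. Lean on these libraries where they do the work, as an engineer would, in place of code of your own. Each camera call takes 0.05 s, during which the arm holds its last target. There are 200 camera calls.

## Task

One of the three closed screw boxes is full and clearly heavier than the other two: find it by feeling the weight, and stand it upright in the orange tray without dropping it, leaving the other two standing upright on the table outside the tray. Only then press on the console, one key at a time, the white key, then the key of the same colour as that box's lid, then the green key; press neither of the other two colour keys. Do not disturb the cup, the cut plate, the screwdriver or the eraser.

Things in the scene. Friction and masses are not known exactly. Their poses are not given: they have to be found in the camera images.
- box_red: closed opaque grey box for screws with a red lid, 54 x 54 mm and 70 mm high, flat vertical sides; origin at the centre of its underside, z up, sides along its x and y. The three boxes are alike but for the lid colour. One of them, a different one each time, is full (0.5 to 0.68 kg in all); the other two are nearly empty (about 0.14 kg each). The contents cannot be seen and shift by up to 3 mm
- box_yellow: closed opaque grey box for screws with a yellow lid, 54 x 54 mm and 70 mm high, flat vertical sides; origin at the centre of its underside, z up, sides along its x and y. The three boxes are alike but for the lid colour. One of them, a different one each time, is full (0.5 to 0.68 kg in all); the other two are nearly empty (about 0.14 kg each). The contents cannot be seen and shift by up to 3 mm
- box_blue: closed opaque grey box for screws with a blue lid, 54 x 54 mm and 70 mm high, flat vertical sides; origin at the centre of its underside, z up, sides along its x and y. The three boxes are alike but for the lid colour. One of them, a different one each time, is full (0.5 to 0.68 kg in all); the other two are nearly empty (about 0.14 kg each). The contents cannot be seen and shift by up to 3 mm
- tray: low orange tray fixed to the table, 116 x 116 mm outside, 12 mm high, walls 7 mm thick, inside 102 x 102 mm, floor about 5 mm above the table; origin at the centre of its underside, z up, walls along x and y
- console: white stock console fixed to the table, 150 (x) x 190 (y) x 28 mm, origin at the centre of its underside; keys stand on its top: red, yellow and blue in the far row (18 mm towards +x from the centre, at y = +55, 0, -55 mm), white and green in the near row (42 mm towards -x, at y = +30 and -30 mm)
- key_red_top (a point): centre of the top face of the red key, a round spring key 24 mm across on the console, pressed straight down
- key_red (a joint): travel of the red key: 0 up, 0.006 m fully down (about 4 N there); counts as pressed beyond 0.004 m; springs back
- key_yellow_top (a point): centre of the top face of the yellow key, a round spring key 24 mm across on the console, pressed straight down
- key_yellow (a joint): travel of the yellow key: 0 up, 0.006 m fully down (about 4 N there); counts as pressed beyond 0.004 m; springs back
- key_blue_top (a point): centre of the top face of the blue key, a round spring key 24 mm across on the console, pressed straight down
- key_blue (a joint): travel of the blue key: 0 up, 0.006 m fully down (about 4 N there); counts as pressed beyond 0.004 m; springs back
- key_white_top (a point): centre of the top face of the white key, a round spring key 24 mm across on the console, pressed straight down
- key_white (a joint): travel of the white key: 0 up, 0.006 m fully down (about 4 N there); counts as pressed beyond 0.004 m; springs back
- key_green_top (a point): centre of the top face of the green key, a round spring key 24 mm across on the console, pressed straight down
- key_green (a joint): travel of the green key: 0 up, 0.006 m fully down (about 4 N there); counts as pressed beyond 0.004 m; springs back
- cup: bystander: closed drink cup with a foil top, 68 mm across, 100 mm high, origin at the centre of its underside
- plate: bystander: laser-cut plywood plate with toothed edges, 70 x 90 x 6 mm plus teeth, origin at the centre of its underside
- screwdriver: bystander: screwdriver about 200 mm long with a red handle, lying on the table, long axis x, handle towards -x
- eraser: bystander: whiteboard eraser, 50 x 110 x 30 mm, origin at the centre of its underside
There are look-alikes about, which are no part of the job. Leave any pink look-alike of the box_yellow alone. What is shaped like the box_blue but turquoise is not meant.

How it is judged:
By the outcome, as a careful person would: the job done as asked, in the order asked, and still so for the second after the job is handed in, with the robot touching nothing.
It also fails if it takes over 72 s, if anything falls off the work surface, if the arm or the gripper's body presses on something with over 40 N, if the wrist force passes 120 N, or if a joint passes its speed limit or range.

## Working session

There is one attempt and no reset: what is moved stays moved. The work goes in short steps, Python scripts to look and compute and a shell command to move; the robot and the scene stay as the last step left them, time stands still between calls to the robot, and variables do not carry over. Pictures are saved under pics/ and viewed, at most 10 in all, crops included, and the job is handed in when it is done.

```bash
ls; mkdir -p pics; python3 - <<'E'
from station import manip
import cv2, numpy as np
for n in ("scene","top"):
    p,d=manip.snapshot(n); cv2.imwrite(f"pics/{n}0.png",p[:,:,::-1]); np.save(f"pics/{n}0.npy",d); print(n,manip.camera_model(n))
print(manip.sense())
E
```

```text
pics
scene {'fx': 457.8718314587005, 'fy': 457.8718314587005, 'cx': 327.3417857364245, 'cy': 242.80472330276334, 'origin': array([1.38949163, 0.32442868, 0.67174896]), 'attitude': array([0.27912245, 0.37632873, 0.72132551, 0.51005573])}
top {'fx': 589.8880426857877, 'fy': 589.8880426857877, 'cx': 321.704406817627, 'cy': 238.25707088881003, 'origin': array([0.43733783, 0.04622551, 1.43218362]), 'attitude': array([ 0.03613364, -0.02038108, -0.70175862,  0.71120589])}
{'t': 0.1, 'q': array([ 1.04148912e+00,  5.28394242e-01,  1.43379689e+00, -4.73281174e-06,
        1.18142776e+00, -1.78476033e-01]), 'qd': array([-6.55310933e-05, -3.07421228e-04, -3.67903818e-03,  3.05657413e-04,
       -1.03875245e-03,  1.49922903e-03]), 'tau': array([-2.39861884e-04, -4.43303525e+01, -1.78586447e+01, -2.55077302e-04,
        3.86706655e-03,  2.42289627e-05]), 'tcp_pos': array([0.21449177, 0.58648901, 0.30301119]), 'tool_rot': array([ 1.74516388e-01,  9.84653748e-01, -9.51096550e-04, -3.49044886e-04]), 'force': array([ 0.23471878, -0.97082629, -0.25224428]), 'ft_torque': array([ 0.0137717 ,  0.00925368, -0.00586971]), 'gripper_force': 0.0, 'finger_gap': 1.0008192765103747}
```

View pics/top0.png

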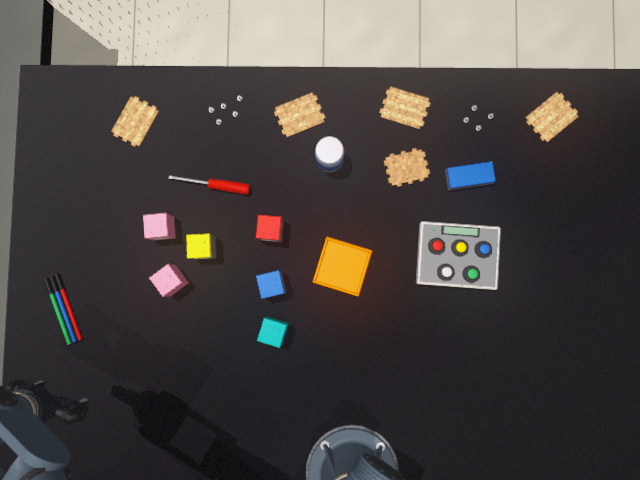

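View pics/scene0.png

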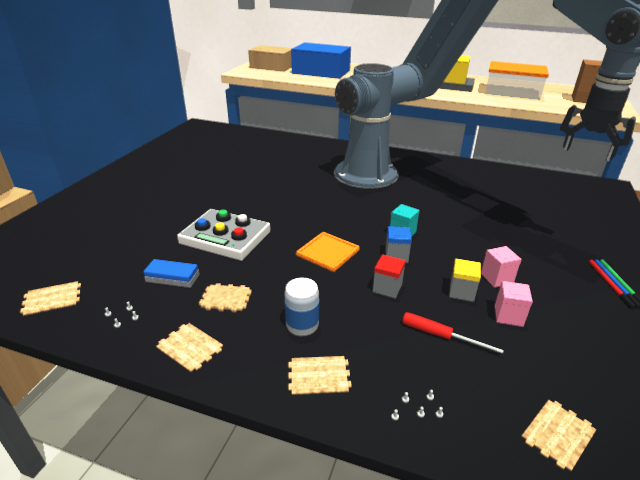

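The top view shows the lids of red at (269,228), yellow (200,246) and blue (271,285), with turquoise at (273,332) and pink to the left. The tray is at (343,266) and the console keys are around (437–485, 245–273). Next I measure these positions.

```bash
cat > h.py <<'E'
from station import manip
import cv2, numpy as np
from scipy.spatial.transform import Rotation as R
def world(cam,u,v,d):
    m=manip.camera_model(cam)
    p=np.stack([(u-m['cx'])/m['fx']*d,-(v-m['cy'])/m['fy']*d,-d*np.ones_like(u,dtype=float)],-1)
    return R.from_quat(m['attitude']).apply(p.reshape(-1,3))+m['origin']
def ray(cam,u,v,z):
    o=manip.camera_model(cam)['origin']; q=world(cam,np.array([u],float),np.array([v],float),1.0)[0]-o
    return o+q*(z-o[2])/q[2]
def cloud(cam,d):
    v,u=np.mgrid[0:480,0:640]; return world(cam,u.ravel().astype(float),v.ravel().astype(float),d.ravel().astype(float)).reshape(480,640,3)
HUE={'red':(175,5),'yellow':(25,35),'blue':(104,116),'orange':(14,23),'turq':(84,96),'green':(55,82)}
def mask(p,c,s=120,val=70):
    h=cv2.cvtColor(p,cv2.COLOR_RGB2HSV); a,b=HUE[c]; H=h[...,0]
    m=(H>=a)&(H<=b) if a<b else (H>=a)|(H<=b)
    return m&(h[...,1]>s)&(h[...,2]>val)
def rect(X,sel):
    P=X[sel][:,:2].astype(np.float32); (c,s,a)=cv2.minAreaRect(P*1000); return np.array(c)/1000,s,a,len(P)
E
python3 - <<'E'
from h import *
p=cv2.imread('pics/top0.png')[:,:,::-1].copy(); d=np.load('pics/top0.npy'); X=cloud('top',d)
h=cv2.cvtColor(p,cv2.COLOR_RGB2HSV)
for u,v in [(269,228),(200,246),(271,285),(343,266),(273,332),(437,246),(461,247),(484,249),(446,272),(472,274),(330,150),(406,168),(470,176),(230,186),(158,226),(168,280)]: print((u,v),h[v,u],X[v,u].round(3))
for c in ('red','yellow','blue','orange','turq'):
    m=mask(p,c).astype(np.uint8)
    m=cv2.morphologyEx(m,cv2.MORPH_OPEN,np.ones((3,3)))
    n,l,st,ce=cv2.connectedComponentsWithStats(m)
    for i in range(1,n):
        if st[i,4]<40: continue
        z=X[...,2][l==i]; top=np.percentile(z,90)
        top_z=np.median(z[z>top-0.012])
        ct=[c_ for c_ in cv2.findContours(((l==i)&(X[...,2]>top_z-.006)).astype(np.uint8),0,2)[0]]
        k=max(ct,key=cv2.contourArea); P=np.array([ray('top',a,b,top_z)[:2] for a,b in k[:,0]],np.float32)
        r=cv2.minAreaRect(P*1000); print(c,ce[i].round(),st[i,4],'topz',top_z.round(4),np.array(r[0]).round(1),np.array(r[1]).round(1),round(r[2],1))
E
```

```text
(269, 228) [  2 184 245] [0.569 0.2   0.069]
(200, 246) [ 30 216 241] [0.525 0.36  0.071]
(271, 285) [106 158 226] [0.437 0.193 0.066]
(343, 266) [ 20 219 245] [0.485 0.027 0.013]
(273, 332) [ 89 205 207] [0.329 0.186 0.072]
(437, 246) [  1 196 237] [ 0.533 -0.192  0.049]
(461, 247) [ 29 255 242] [ 0.531 -0.247  0.056]
(484, 249) [106 183 215] [ 0.527 -0.301  0.051]
(446, 272) [  9  14 241] [ 0.473 -0.213  0.051]
(472, 274) [ 70 159 200] [ 0.469 -0.274  0.048]
(330, 150) [150   5 242] [0.748 0.061 0.097]
(406, 168) [ 17 119 219] [ 0.725 -0.124  0.01 ]
(470, 176) [106 196 210] [ 0.704 -0.275  0.027]
(230, 186) [  2 220 230] [0.673 0.301 0.029]
(158, 226) [168  59 243] [0.57 0.46 0.07]
(168, 280) [168  63 244] [0.445 0.433 0.069]
red [228. 186.] 462 topz 0.0225 [674.1 307.3] [100.7  24.5] 82.4
red [268. 227.] 609 topz 0.0696 [570.6 202.8] [55.1 55.2] 87.6
red [437. 245.] 93 topz 0.0494 [ 534.3 -192.2] [21.3 21.7] 45.5
red [ 71. 314.] 277 topz 0.0078 [359.6 684.1] [131.2  12.1] 23.1
yellow [198. 246.] 587 topz 0.0697 [525.1 364.8] [54.4 56.3] 4.8
yellow [461. 247.] 83 topz 0.0498 [ 532.6 -246.8] [21.1 21.1] 0.7
blue [471. 174.] 1021 topz 0.0297 [ 706.2 -275.6] [ 50.2 109.9] 8.8
blue [484. 248.] 92 topz 0.0488 [ 528.7 -301.7] [21.1 23.3] 0.7
blue [270. 284.] 601 topz 0.0698 [438.4 196.2] [54.2 55.1] 14.8
blue [ 65. 316.] 272 topz 0.0086 [354.5 696.7] [130.7  11.8] 22.7
orange [342. 266.] 2344 topz 0.0077 [484.4  29.1] [116.5 116.7] 73.7
turq [272. 332.] 671 topz 0.0701 [328. 190.] [54.9 54.9] 74.0
```

```bash
cat >> h.py <<'E'
def to(x,y,z,yaw):
    s=manip.sense(); Rt=R.from_quat(s['tool_rot']); d=np.array([x,y,z])-s['tcp_pos']
    ty=Rt.apply([0,1,0]); cur=np.degrees(np.arctan2(ty[1],ty[0])); dy=(yaw-cur+90)%180-90
    u=Rt.inv().apply(d)/0.5
    print('t',round(s['t'],2),'tcp',s['tcp_pos'].round(4),'yaw',cur.round(1),'tilt',np.degrees(np.arccos(-Rt.apply([0,0,1])[2])).round(2),'F',s['force'].round(2),'gap',round(s['finger_gap'],3),'q6',s['q'][5].round(2))
    print('total dp',u.round(4),'rows>=',(np.linalg.norm(d)/.0417).round(1),'turn z',round(-dy/360,4),'rows>=',round(abs(dy)/7.16,1))
E
python3 -c "
from h import *
to(.525,.364,.18,94.8)"; python3 -m crank --help 2>&1 | head -20
```

```text
t 0.1 tcp [0.2145 0.5865 0.303 ] yaw 69.9 tilt 0.12 F [ 0.23 -0.97 -0.25] gap 1.001 q6 -0.18
total dp [-0.7362 -0.204   0.2462] rows>= 9.6 turn z -0.0692 rows>= 3.5
invalid input: not JSON, or not a number
```

```bash
python3 -m crank '[{"dp":[-0.0669,-0.0185,0.0224],"delta_rot":[0,0,0],"fingers":0.8},{"dp":[-0.0669,-0.0185,0.0224],"delta_rot":[0,0,0],"fingers":0.8},{"dp":[-0.0669,-0.0185,0.0224],"delta_rot":[0,0,0],"fingers":0.8},{"dp":[-0.0669,-0.0185,0.0224],"delta_rot":[0,0,0],"fingers":0.8},{"dp":[-0.0669,-0.0185,0.0224],"delta_rot":[0,0,0],"fingers":0.8},{"dp":[-0.0669,-0.0185,0.0224],"delta_rot":[0,0,0],"fingers":0.8},{"dp":[-0.0669,-0.0185,0.0224],"delta_rot":[0,0,0],"fingers":0.8},{"dp":[-0.0669,-0.0185,0.0224],"delta_rot":[0,0,0],"fingers":0.8},{"dp":[-0.0669,-0.0185,0.0224],"delta_rot":[0,0,0],"fingers":0.8},{"dp":[-0.0669,-0.0185,0.0224],"delta_rot":[0,0,0],"fingers":0.8},{"dp":[-0.0669,-0.0185,0.0224],"delta_rot":[0,0,0],"fingers":0.8}]' 50
python3 -m crank '[{"dp":[0,0,0],"delta_rot":[0,0,-0.0173],"fingers":0.8},{"dp":[0,0,0],"delta_rot":[0,0,-0.0173],"fingers":0.8},{"dp":[0,0,0],"delta_rot":[0,0,-0.0173],"fingers":0.8},{"dp":[0,0,0],"delta_rot":[0,0,-0.0173],"fingers":0.8},{"dp":[0,0,0],"delta_rot":[0,0,0],"fingers":0.8},{"dp":[0,0,0],"delta_rot":[0,0,0],"fingers":0.8}]'
python3 -c "
from h import *
to(.525,.364,.096,94.8)"
```

```text
t: 1.02
tcp_pos: [0.5263, 0.3636, 0.1797]
tool_rot: [0.175, 0.985, -0.0, -0.0]
force: [-0.7, -0.0, -0.3]
finger_gap: 0.901
gripper_force: 0.0
t: 1.52
tcp_pos: [0.5251, 0.3648, 0.1803]
tool_rot: [-0.041, 0.999, -0.0, -0.0]
force: [0.7, -0.3, 0.3]
finger_gap: 0.899
gripper_force: 0.0
t 1.52 tcp [0.5251 0.3648 0.1803] yaw 94.7 tilt 0.05 F [ 0.73 -0.25  0.33] gap 0.899 q6 -1.22
total dp [ 1.000e-04 -1.500e-03  1.685e-01] rows>= 2.0 turn z -0.0004 rows>= 0.0
```

```bash
python3 -m crank '[{"dp":[0,0,0.042],"delta_rot":[0,0,0],"fingers":0.8},{"dp":[0,0,0.042],"delta_rot":[0,0,0],"fingers":0.8},{"dp":[0,0,0.042],"delta_rot":[0,0,0],"fingers":0.8},{"dp":[0,0,0.042],"delta_rot":[0,0,0],"fingers":0.8},{"dp":[0,0,0],"delta_rot":[0,0,0],"fingers":0.8},{"dp":[0,0,0],"delta_rot":[0,0,0],"fingers":0.8}]' 50
python3 -m crank '[{"dp":[0,0,0],"delta_rot":[0,0,0],"fingers":-1},{"dp":[0,0,0],"delta_rot":[0,0,0],"fingers":-1},{"dp":[0,0,0],"delta_rot":[0,0,0],"fingers":-1},{"dp":[0,0,0],"delta_rot":[0,0,0],"fingers":-1},{"dp":[0,0,0],"delta_rot":[0,0,0],"fingers":-1},{"dp":[0,0,0],"delta_rot":[0,0,0],"fingers":-1}]' 50
```

```text
t: 2.02
tcp_pos: [0.5245, 0.3647, 0.0956]
tool_rot: [-0.041, 0.999, -0.001, -0.001]
force: [-0.9, -0.7, -0.2]
finger_gap: 0.9
gripper_force: 0.0
t: 2.52
tcp_pos: [0.5263, 0.3655, 0.0985]
tool_rot: [-0.042, 0.999, 0.001, 0.002]
force: [-0.1, 1.0, 5.5]
finger_gap: 0.626
gripper_force: 53.2
```

```bash
python3 -m crank '[{"dp":[0,0,-0.01],"delta_rot":[0,0,0],"fingers":-1},{"dp":[0,0,-0.02],"delta_rot":[0,0,0],"fingers":-1},{"dp":[0,0,-0.02],"delta_rot":[0,0,0],"fingers":-1},{"dp":[0,0,-0.02],"delta_rot":[0,0,0],"fingers":-1},{"dp":[0,0,-0.01],"delta_rot":[0,0,0],"fingers":-1},{"dp":[0,0,0],"delta_rot":[0,0,0],"fingers":-1},{"dp":[0,0,0],"delta_rot":[0,0,0],"fingers":-1},{"dp":[0,0,0],"delta_rot":[0,0,0],"fingers":-1},{"dp":[0,0,0],"delta_rot":[0,0,0],"fingers":-1}]' 50
python3 -m crank '[{"dp":[0,0,0],"delta_rot":[0,0,0],"fingers":-1},{"dp":[0,0,0],"delta_rot":[0,0,0],"fingers":-1}]'
```

```text
t: 3.27
tcp_pos: [0.5249, 0.3647, 0.1361]
tool_rot: [-0.042, 0.999, -0.0, -0.001]
force: [0.3, -0.1, -1.9]
finger_gap: 0.625
gripper_force: 52.7
t: 3.43
tcp_pos: [0.5251, 0.3648, 0.1362]
tool_rot: [-0.042, 0.999, -0.0, -0.0]
force: [0.1, 0.2, -2.3]
finger_gap: 0.623
gripper_force: 52.7
```

Yellow reads about 2 N, so it is one of the light boxes. I set it back down.

```bash
python3 -m crank '[{"dp":[0,0,0.02],"delta_rot":[0,0,0],"fingers":-1},{"dp":[0,0,0.02],"delta_rot":[0,0,0],"fingers":-1},{"dp":[0,0,0.02],"delta_rot":[0,0,0],"fingers":-1},{"dp":[0,0,0.01],"delta_rot":[0,0,0],"fingers":-1},{"dp":[0,0,0.005],"delta_rot":[0,0,0],"fingers":-1},{"dp":[0,0,0.003],"delta_rot":[0,0,0],"fingers":-1},{"dp":[0,0,0],"delta_rot":[0,0,0],"fingers":-1},{"dp":[0,0,0],"delta_rot":[0,0,0],"fingers":-1}]' 50
python3 -m crank '[{"dp":[0,0,0],"delta_rot":[0,0,0],"fingers":0.3},{"dp":[0,0,0],"delta_rot":[0,0,0],"fingers":0.6},{"dp":[0,0,0],"delta_rot":[0,0,0],"fingers":0.8},{"dp":[0,0,0],"delta_rot":[0,0,0],"fingers":0.8},{"dp":[0,0,-0.03],"delta_rot":[0,0,0],"fingers":0.8},{"dp":[0,0,-0.05],"delta_rot":[0,0,0],"fingers":0.8},{"dp":[0,0,-0.06],"delta_rot":[0,0,0],"fingers":0.8},{"dp":[0,0,-0.04],"delta_rot":[0,0,0],"fingers":0.8},{"dp":[0,0,0],"delta_rot":[0,0,0],"fingers":0.8}]'
python3 -c "
from h import *
to(.5697,.202,.18,87.6)"
```

```text
t: 4.1
tcp_pos: [0.5242, 0.3644, 0.0986]
tool_rot: [-0.042, 0.999, -0.001, -0.001]
force: [-3.9, -2.9, 9.1]
finger_gap: 0.628
gripper_force: 53.5
t: 4.85
tcp_pos: [0.5278, 0.3662, 0.1923]
tool_rot: [-0.042, 0.999, 0.002, 0.004]
force: [0.4, 1.1, 0.0]
finger_gap: 0.9
gripper_force: 0.0
t 4.85 tcp [0.5278 0.3662 0.1923] yaw 94.8 tilt 0.55 F [0.37 1.1  0.02] gap 0.9 q6 -1.22
total dp [-0.0556 -0.3343  0.0241] rows>= 4.1 turn z 0.0201 rows>= 1.0
```

```bash
python3 -m crank '[{"dp":[-0.0102,-0.0553,0.002],"delta_rot":[0,0,0],"fingers":0.8},{"dp":[-0.0102,-0.0553,0.002],"delta_rot":[0,0,0],"fingers":0.8},{"dp":[-0.0102,-0.0553,0.002],"delta_rot":[0,0,0],"fingers":0.8},{"dp":[-0.0102,-0.0553,0.002],"delta_rot":[0,0,0],"fingers":0.8},{"dp":[-0.0102,-0.0553,0.002],"delta_rot":[0,0,0],"fingers":0.8},{"dp":[-0.0102,-0.0553,0.002],"delta_rot":[0,0,0],"fingers":0.8},{"dp":[0,0,0],"delta_rot":[0,0,0.01],"fingers":0.8},{"dp":[0,0,0],"delta_rot":[0,0,0.01],"fingers":0.8},{"dp":[0,0,0],"delta_rot":[0,0,0],"fingers":0.8},{"dp":[0,0,0],"delta_rot":[0,0,0],"fingers":0.8},{"dp":[0,0,0],"delta_rot":[0,0,0],"fingers":0.8}]' 50
python3 - <<'E'
from h import *
to(.5697,.202,.096,87.6)
p,d=manip.snapshot('scene'); cv2.imwrite('pics/s1.png',p[:,:,::-1])
E
```

```text
t: 5.77
tcp_pos: [0.5694, 0.2024, 0.1811]
tool_rot: [0.02, 1.0, -0.0, -0.0]
force: [-0.8, -0.2, 0.7]
finger_gap: 0.895
gripper_force: 0.0
t 5.77 tcp [0.5694 0.2024 0.1811] yaw 87.7 tilt 0.05 F [-0.84 -0.21  0.73] gap 0.895 q6 -1.37
total dp [-0.0007 -0.0008  0.1703] rows>= 2.0 turn z 0.0003 rows>= 0.0
```

View pics/s1.png

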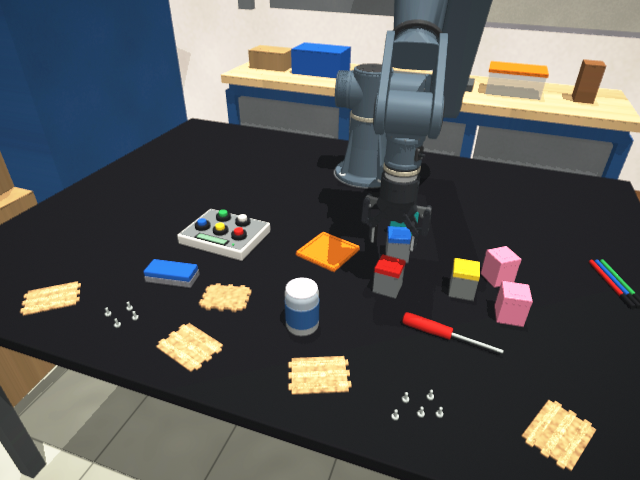

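Yellow is standing upright at (465,279). The gripper is at about (400,220), and blue shows between the fingers. Before descending I check by projecting the tool pose.

```bash
python3 - <<'E'
from h import *
m=manip.camera_model('scene')
def proj(P):
    q=R.from_quat(m['attitude']).inv().apply(np.array(P)-m['origin']); return (m['cx']+m['fx']*q[0]/-q[2], m['cy']-m['fy']*q[1]/-q[2], -q[2])
for P in [(.5697,.202,.07),(.525,.364,.07),(.569,.202,.181),(.569,.252,.115),(.569,.152,.115),(.438,.195,.07)]: print(P,np.round(proj(P),2))
d=manip.snapshot('scene')[1]
for u,v in [(375,235),(422,222),(400,205),(398,234),(385,215)]: print(u,v,d[v,u],world('scene',np.array([u*1.]),np.array([v*1.]),d[v,u]).round(3))
E
```

```text
(0.5697, 0.202, 0.07) [389.84 262.21   1.01]
(0.525, 0.364, 0.07) [466.48 266.12   1.01]
(0.569, 0.202, 0.181) [395.   219.12   0.95]
(0.569, 0.252, 0.115) [414.92 249.93   0.98]
(0.569, 0.152, 0.115) [369.45 240.77   1.  ]
(0.438, 0.195, 0.07) [398.69 231.5    1.12]
375 235 0.98426116 [[0.573 0.164 0.135]]
422 222 1.2971904 [[ 0.251  0.232 -0.002]]
400 205 0.9179841 [[0.58  0.21  0.222]]
398 234 1.1079578 [[0.451 0.196 0.071]]
385 215 0.9345479 [[0.586 0.183 0.197]]
```

The projection agrees: the gripper is over red. I descend, grip and weigh it.

```bash
python3 -m crank '[{"dp":[0,0,0.042],"delta_rot":[0,0,0],"fingers":0.8},{"dp":[0,0,0.042],"delta_rot":[0,0,0],"fingers":0.8},{"dp":[0,0,0.042],"delta_rot":[0,0,0],"fingers":0.8},{"dp":[0,0,0.042],"delta_rot":[0,0,0],"fingers":0.8},{"dp":[0,0,0],"delta_rot":[0,0,0],"fingers":0.8},{"dp":[0,0,0],"delta_rot":[0,0,0],"fingers":-1},{"dp":[0,0,0],"delta_rot":[0,0,0],"fingers":-1},{"dp":[0,0,0],"delta_rot":[0,0,0],"fingers":-1},{"dp":[0,0,0],"delta_rot":[0,0,0],"fingers":-1},{"dp":[0,0,0],"delta_rot":[0,0,0],"fingers":-1},{"dp":[0,0,0],"delta_rot":[0,0,0],"fingers":-1}]' 50
python3 -m crank '[{"dp":[0,0,-0.01],"delta_rot":[0,0,0],"fingers":-1},{"dp":[0,0,-0.02],"delta_rot":[0,0,0],"fingers":-1},{"dp":[0,0,-0.02],"delta_rot":[0,0,0],"fingers":-1},{"dp":[0,0,-0.02],"delta_rot":[0,0,0],"fingers":-1},{"dp":[0,0,-0.01],"delta_rot":[0,0,0],"fingers":-1},{"dp":[0,0,0],"delta_rot":[0,0,0],"fingers":-1},{"dp":[0,0,0],"delta_rot":[0,0,0],"fingers":-1},{"dp":[0,0,0],"delta_rot":[0,0,0],"fingers":-1},{"dp":[0,0,0],"delta_rot":[0,0,0],"fingers":-1}]'
python3 -m crank '[{"dp":[0,0,0],"delta_rot":[0,0,0],"fingers":-1},{"dp":[0,0,0],"delta_rot":[0,0,0],"fingers":-1}]'
```

```text
t: 6.78
tcp_pos: [0.5702, 0.2023, 0.0988]
tool_rot: [0.021, 1.0, 0.0, 0.001]
force: [-0.2, 0.5, 2.9]
finger_gap: 0.63
gripper_force: 52.9
t: 7.53
tcp_pos: [0.5693, 0.2021, 0.1372]
tool_rot: [0.021, 1.0, -0.0, -0.001]
force: [0.5, -0.1, -1.8]
finger_gap: 0.631
gripper_force: 52.9
t: 7.7
tcp_pos: [0.5695, 0.2021, 0.1372]
tool_rot: [0.021, 1.0, -0.0, -0.0]
force: [0.4, 0.2, -0.5]
finger_gap: 0.627
gripper_force: 52.9
```

Red is light as well, at about 1 N, so blue must be the full one. I set red down.

```bash
python3 -m crank '[{"dp":[0,0,0.02],"delta_rot":[0,0,0],"fingers":-1},{"dp":[0,0,0.02],"delta_rot":[0,0,0],"fingers":-1},{"dp":[0,0,0.02],"delta_rot":[0,0,0],"fingers":-1},{"dp":[0,0,0.01],"delta_rot":[0,0,0],"fingers":-1},{"dp":[0,0,0.005],"delta_rot":[0,0,0],"fingers":-1},{"dp":[0,0,0.002],"delta_rot":[0,0,0],"fingers":-1},{"dp":[0,0,0],"delta_rot":[0,0,0],"fingers":-1},{"dp":[0,0,0],"delta_rot":[0,0,0],"fingers":-1}]' 50
python3 -m crank '[{"dp":[0,0,0],"delta_rot":[0,0,0],"fingers":0.3},{"dp":[0,0,0],"delta_rot":[0,0,0],"fingers":0.6},{"dp":[0,0,0],"delta_rot":[0,0,0],"fingers":0.8},{"dp":[0,0,0],"delta_rot":[0,0,0],"fingers":0.8},{"dp":[0,0,-0.03],"delta_rot":[0,0,0],"fingers":0.8},{"dp":[0,0,-0.05],"delta_rot":[0,0,0],"fingers":0.8},{"dp":[0,0,-0.06],"delta_rot":[0,0,0],"fingers":0.8},{"dp":[0,0,-0.03],"delta_rot":[0,0,0],"fingers":0.8},{"dp":[0,0,0],"delta_rot":[0,0,0],"fingers":0.8},{"dp":[0,0,0],"delta_rot":[0,0,0],"fingers":0.8},{"dp":[0,0,0],"delta_rot":[0,0,0],"fingers":0.8}]'
python3 -c "
from h import *
to(.438,.1955,.18,104.8)"
```

```text
t: 8.37
tcp_pos: [0.5698, 0.2022, 0.099]
tool_rot: [0.021, 1.0, 0.0, 0.0]
force: [0.2, -0.6, -1.1]
finger_gap: 0.627
gripper_force: 52.8
t: 9.28
tcp_pos: [0.569, 0.202, 0.1834]
tool_rot: [0.021, 1.0, -0.0, -0.001]
force: [-0.1, 0.2, 0.9]
finger_gap: 0.903
gripper_force: 0.0
t 9.28 tcp [0.569  0.202  0.1834] yaw 87.6 tilt 0.1 F [-0.11  0.21  0.88] gap 0.903 q6 -1.37
total dp [ 0.2613 -0.024   0.0072] rows>= 3.1 turn z -0.0477 rows>= 2.4
```

```bash
python3 -m crank '[{"dp":[0.0523,-0.0048,0.0015],"delta_rot":[0,0,0],"fingers":0.8},{"dp":[0.0523,-0.0048,0.0015],"delta_rot":[0,0,0],"fingers":0.8},{"dp":[0.0523,-0.0048,0.0015],"delta_rot":[0,0,0],"fingers":0.8},{"dp":[0.0523,-0.0048,0.0015],"delta_rot":[0,0,0],"fingers":0.8},{"dp":[0.0523,-0.0048,0.0015],"delta_rot":[0,0,0],"fingers":0.8},{"dp":[0,0,0],"delta_rot":[0,0,-0.0159],"fingers":0.8},{"dp":[0,0,0],"delta_rot":[0,0,-0.0159],"fingers":0.8},{"dp":[0,0,0],"delta_rot":[0,0,-0.0159],"fingers":0.8},{"dp":[0,0,0],"delta_rot":[0,0,0],"fingers":0.8},{"dp":[0,0,0],"delta_rot":[0,0,0],"fingers":0.8},{"dp":[0,0,0],"delta_rot":[0,0,0],"fingers":0.8}]' 60
python3 - <<'E'
from h import *
to(.438,.1955,.094,104.8)
p,d=manip.snapshot('scene'); cv2.imwrite('pics/s2.png',p[:,:,::-1][120:360,240:560].repeat(2,0).repeat(2,1))
E
```

```text
t: 10.2
tcp_pos: [0.4382, 0.1955, 0.1797]
tool_rot: [-0.128, 0.992, -0.0, -0.001]
force: [0.6, 1.2, -0.7]
finger_gap: 0.9
gripper_force: 0.0
t 10.2 tcp [0.4382 0.1955 0.1797] yaw 104.7 tilt 0.1 F [ 0.59  1.19 -0.67] gap 0.9 q6 -1.64
total dp [0.0002 0.     0.1714] rows>= 2.1 turn z -0.0004 rows>= 0.0
```

View pics/s2.png

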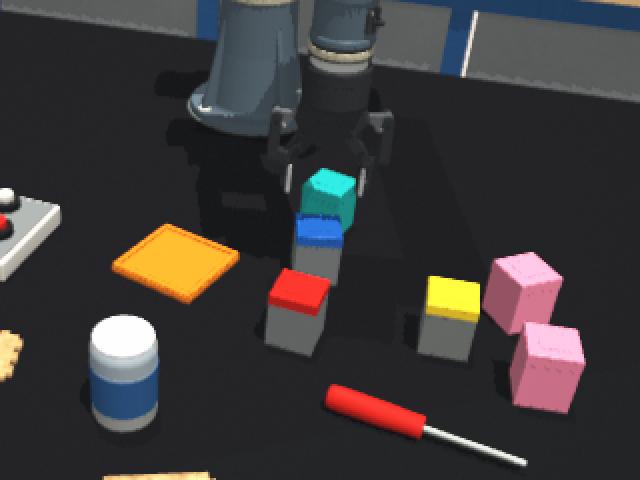

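In the doubled crop, red (298,310) and yellow (450,315) stand upright, and the gripper is centred above blue (318,240). I descend, grip and weigh it.

```bash
python3 -m crank '[{"dp":[0,0,0.042],"delta_rot":[0,0,0],"fingers":0.8},{"dp":[0,0,0.042],"delta_rot":[0,0,0],"fingers":0.8},{"dp":[0,0,0.042],"delta_rot":[0,0,0],"fingers":0.8},{"dp":[0,0,0.042],"delta_rot":[0,0,0],"fingers":0.8},{"dp":[0,0,0],"delta_rot":[0,0,0],"fingers":0.8},{"dp":[0,0,0],"delta_rot":[0,0,0],"fingers":-1},{"dp":[0,0,0],"delta_rot":[0,0,0],"fingers":-1},{"dp":[0,0,0],"delta_rot":[0,0,0],"fingers":-1},{"dp":[0,0,0],"delta_rot":[0,0,0],"fingers":-1},{"dp":[0,0,0],"delta_rot":[0,0,0],"fingers":-1},{"dp":[0,0,0],"delta_rot":[0,0,0],"fingers":-1}]' 60
python3 -m crank '[{"dp":[0,0,-0.01],"delta_rot":[0,0,0],"fingers":-1},{"dp":[0,0,-0.02],"delta_rot":[0,0,0],"fingers":-1},{"dp":[0,0,-0.02],"delta_rot":[0,0,0],"fingers":-1},{"dp":[0,0,-0.02],"delta_rot":[0,0,0],"fingers":-1},{"dp":[0,0,-0.01],"delta_rot":[0,0,0],"fingers":-1},{"dp":[0,0,0],"delta_rot":[0,0,0],"fingers":-1},{"dp":[0,0,0],"delta_rot":[0,0,0],"fingers":-1},{"dp":[0,0,0],"delta_rot":[0,0,0],"fingers":-1},{"dp":[0,0,0],"delta_rot":[0,0,0],"fingers":-1}]'
python3 -m crank '[{"dp":[0,0,0],"delta_rot":[0,0,0],"fingers":-1},{"dp":[0,0,0],"delta_rot":[0,0,0],"fingers":-1}]'
python3 -c "
from h import *
to(.4845,.029,.15,73.7)"
```

```text
t: 11.17
tcp_pos: [0.4388, 0.1957, 0.0972]
tool_rot: [-0.129, 0.992, 0.0, 0.001]
force: [-1.3, -0.4, 1.0]
finger_gap: 0.623
gripper_force: 64.8
t: 11.92
tcp_pos: [0.4383, 0.1956, 0.1361]
tool_rot: [-0.129, 0.992, -0.0, -0.0]
force: [0.5, 0.5, -6.0]
finger_gap: 0.625
gripper_force: 64.3
t: 12.08
tcp_pos: [0.4384, 0.1956, 0.1361]
tool_rot: [-0.129, 0.992, -0.0, -0.0]
force: [0.1, 0.9, -4.7]
finger_gap: 0.626
gripper_force: 64.3
t 12.08 tcp [0.4384 0.1956 0.1361] yaw 104.8 tilt 0.05 F [ 0.1   0.9  -4.74] gap 0.626 q6 -1.64
total dp [-0.0041 -0.3457 -0.0279] rows>= 4.2 turn z 0.0863 rows>= 4.3
```

Blue reads about 5.4 N, so it is the full box. I carry it over the tray.

```bash
python3 -m crank '[{"dp":[0,-0.01,-0.01],"delta_rot":[0,0,0],"fingers":-1},{"dp":[0,-0.025,-0.01],"delta_rot":[0,0,0],"fingers":-1},{"dp":[-0.0005,-0.035,-0.008],"delta_rot":[0,0,0],"fingers":-1},{"dp":[-0.0005,-0.04,0],"delta_rot":[0,0,0],"fingers":-1},{"dp":[-0.0005,-0.04,0],"delta_rot":[0,0,0],"fingers":-1},{"dp":[-0.0005,-0.04,0],"delta_rot":[0,0,0],"fingers":-1},{"dp":[-0.0005,-0.04,0],"delta_rot":[0,0,0],"fingers":-1},{"dp":[-0.0005,-0.04,0],"delta_rot":[0,0,0],"fingers":-1},{"dp":[-0.0005,-0.035,0],"delta_rot":[0,0,0],"fingers":-1},{"dp":[-0.0005,-0.025,0],"delta_rot":[0,0,0],"fingers":-1},{"dp":[0,-0.0157,0],"delta_rot":[0,0,0],"fingers":-1}]' 60
python3 -m crank '[{"dp":[0,0,0],"delta_rot":[0,0,0.0123],"fingers":-1},{"dp":[0,0,0],"delta_rot":[0,0,0.0123],"fingers":-1},{"dp":[0,0,0],"delta_rot":[0,0,0.0123],"fingers":-1},{"dp":[0,0,0],"delta_rot":[0,0,0.0123],"fingers":-1},{"dp":[0,0,0],"delta_rot":[0,0,0.0123],"fingers":-1},{"dp":[0,0,0],"delta_rot":[0,0,0.0123],"fingers":-1},{"dp":[0,0,0],"delta_rot":[0,0,0.0123],"fingers":-1},{"dp":[0,0,0],"delta_rot":[0,0,0],"fingers":-1},{"dp":[0,0,0],"delta_rot":[0,0,0],"fingers":-1},{"dp":[0,0,0],"delta_rot":[0,0,0],"fingers":-1}]'
python3 - <<'E'
from h import *
to(.4845,.029,.1025,73.7)
p,d=manip.snapshot('scene'); cv2.imwrite('pics/s3.png',p[:,:,::-1][120:360,200:520].repeat(2,0).repeat(2,1))
E
```

```text
t: 13.0
tcp_pos: [0.4854, 0.0274, 0.1506]
tool_rot: [-0.128, 0.992, -0.0, 0.0]
force: [-0.3, 0.5, -5.8]
finger_gap: 0.623
gripper_force: 64.8
t: 13.83
tcp_pos: [0.4845, 0.0292, 0.1505]
tool_rot: [0.14, 0.99, 0.0, -0.0]
force: [0.1, -0.5, -5.7]
finger_gap: 0.632
gripper_force: 64.8
t 13.83 tcp [0.4845 0.0292 0.1505] yaw 73.9 tilt 0.02 F [ 0.07 -0.52 -5.71] gap 0.632 q6 -1.46
total dp [-0.0002 -0.0004  0.096 ] rows>= 1.2 turn z 0.0006 rows>= 0.0
```

View pics/s3.png

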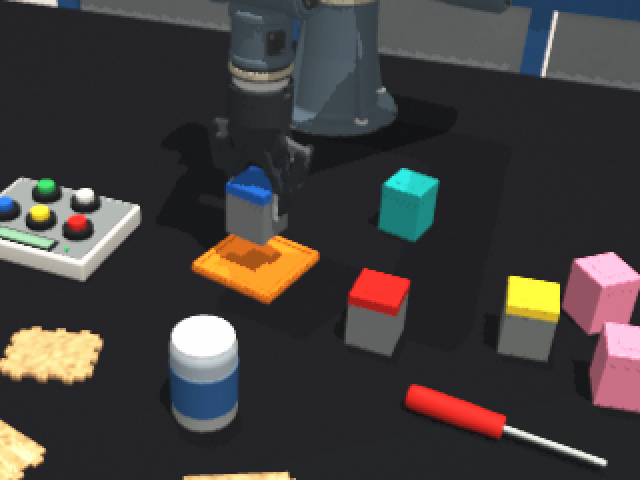

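Blue is held upright above the tray, with its shadow at (250,255) inside the tray and the rest undisturbed. I lower it gently.

```bash
python3 -m crank '[{"dp":[0,0,0.012],"delta_rot":[0,0,0],"fingers":-1},{"dp":[0,0,0.02],"delta_rot":[0,0,0],"fingers":-1},{"dp":[0,0,0.02],"delta_rot":[0,0,0],"fingers":-1},{"dp":[0,0,0.016],"delta_rot":[0,0,0],"fingers":-1},{"dp":[0,0,0.01],"delta_rot":[0,0,0],"fingers":-1},{"dp":[0,0,0.006],"delta_rot":[0,0,0],"fingers":-1},{"dp":[0,0,0.004],"delta_rot":[0,0,0],"fingers":-1},{"dp":[0,0,0.003],"delta_rot":[0,0,0],"fingers":-1},{"dp":[0,0,0.002],"delta_rot":[0,0,0],"fingers":-1},{"dp":[0,0,0],"delta_rot":[0,0,0],"fingers":-1},{"dp":[0,0,0],"delta_rot":[0,0,0],"fingers":-1}]' 60
python3 -m crank '[{"dp":[0,0,0.002],"delta_rot":[0,0,0],"fingers":-1},{"dp":[0,0,0],"delta_rot":[0,0,0],"fingers":-1},{"dp":[0,0,0],"delta_rot":[0,0,0],"fingers":-1}]'
```

```text
t: 14.8
tcp_pos: [0.4849, 0.029, 0.1043]
tool_rot: [0.141, 0.99, -0.0, 0.0]
force: [-0.8, -0.5, -5.5]
finger_gap: 0.624
gripper_force: 65.0
t: 15.05
tcp_pos: [0.4849, 0.029, 0.1042]
tool_rot: [0.141, 0.99, -0.0, 0.001]
force: [-0.7, -0.6, 5.2]
finger_gap: 0.627
gripper_force: 66.0
```

The box is on the tray floor: the force changed from -5.5 to +5.2 N. I release it and go up.

```bash
python3 -m crank '[{"dp":[0,0,0],"delta_rot":[0,0,0],"fingers":0.3},{"dp":[0,0,0],"delta_rot":[0,0,0],"fingers":0.5},{"dp":[0,0,0],"delta_rot":[0,0,0],"fingers":0.8},{"dp":[0,0,0],"delta_rot":[0,0,0],"fingers":0.8},{"dp":[0,0,0],"delta_rot":[0,0,0],"fingers":0.8},{"dp":[0,0,-0.03],"delta_rot":[0,0,0],"fingers":0.8},{"dp":[0,0,-0.05],"delta_rot":[0,0,0],"fingers":0.8},{"dp":[0,0,-0.06],"delta_rot":[0,0,0],"fingers":0.8},{"dp":[0,0,-0.06],"delta_rot":[0,0,0],"fingers":0.8},{"dp":[0,0,-0.03],"delta_rot":[0,0,0],"fingers":0.8},{"dp":[0,0,0],"delta_rot":[0,0,0],"fingers":0.8},{"dp":[0,0,0],"delta_rot":[0,0,0],"fingers":-1}]' 60
python3 - <<'E'
from h import *
p,d=manip.snapshot('scene'); cv2.imwrite('pics/s4.png',p[:,:,::-1][120:360,120:440].repeat(2,0).repeat(2,1))
# white/green keys from the initial top view
p=cv2.imread('pics/top0.png')[:,:,::-1].copy(); d=np.load('pics/top0.npy'); X=cloud('top',d)
h=cv2.cvtColor(p,cv2.COLOR_RGB2HSV)
for n,m in (('green',mask(p,'green',80)),('white',(h[...,1]<30)&(h[...,2]>225)),('red',mask(p,'red')),('blue',mask(p,'blue'))):
    m=m.astype(np.uint8); m[:235]=0; m[290:]=0; m[:,:425]=0; m[:,495:]=0
    k,l,st,ce=cv2.connectedComponentsWithStats(m); i=1+np.argmax(st[1:,4])
    print(n,ce[i].round(1),st[i],ray('top',*ce[i],.05).round(4),np.median(X[...,2][l==i]).round(4))
to(.476,-.215,.17,90)
E
```

```text
t: 16.05
tcp_pos: [0.4849, 0.029, 0.2186]
tool_rot: [0.141, 0.99, -0.0, 0.001]
force: [0.5, 0.1, 0.2]
finger_gap: 0.778
gripper_force: 0.0
green [472.2 273.2] [467 268  11  11  97] [ 0.4706 -0.2736  0.05  ] 0.0482
white [446.4 271.4] [443 268   8   8  54] [ 0.4741 -0.2138  0.05  ] 0.0496
red [437.1 245.1] [432 240  11  11  93] [ 0.5353 -0.1923  0.05  ] 0.0491
blue [484.3 248.5] [479 244  11  10  92] [ 0.5286 -0.302   0.05  ] 0.0485
t 16.1 tcp [0.4842 0.0291 0.2177] yaw 73.8 tilt 0.03 F [ 0.09 -0.73 -0.25] gap 0.7 q6 -1.46
total dp [-0.1205 -0.4733  0.0953] rows>= 6.0 turn z -0.045 rows>= 2.3
```

View pics/s4.png

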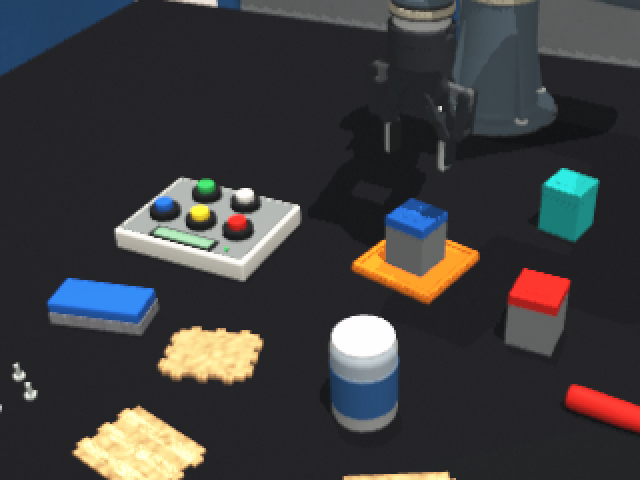

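Blue stands upright in the tray at (415,235). The key positions agree with the console's layout. Now I shut the fingers and move above the white key.

```bash
python3 -m crank '[{"dp":[-0.0145,-0.059,0.0169],"delta_rot":[0,0,0],"fingers":-1},{"dp":[-0.0145,-0.059,0.0169],"delta_rot":[0,0,0],"fingers":-1},{"dp":[-0.0145,-0.059,0.0169],"delta_rot":[0,0,0],"fingers":-1},{"dp":[-0.0145,-0.059,0.0169],"delta_rot":[0,0,0],"fingers":-1},{"dp":[-0.0145,-0.059,0.0169],"delta_rot":[0,0,0],"fingers":-1},{"dp":[-0.0145,-0.059,0.0169],"delta_rot":[0,0,0],"fingers":-1},{"dp":[-0.0145,-0.059,0.0169],"delta_rot":[0,0,0],"fingers":-1},{"dp":[-0.0145,-0.059,0.0169],"delta_rot":[0,0,0],"fingers":-1},{"dp":[0,0,0],"delta_rot":[0,0,0],"fingers":-1},{"dp":[0,0,0],"delta_rot":[0,0,0],"fingers":-1},{"dp":[0,0,0],"delta_rot":[0,0,0],"fingers":-1}]' 60
python3 - <<'E'
from h import *
to(.4741,-.2138,.117,73.8)
p,d=manip.snapshot('top'); cv2.imwrite('pics/t5.png',p[:,:,::-1][160:360,240:560].repeat(2,0).repeat(2,1))
E
```

```text
t: 17.02
tcp_pos: [0.4733, -0.2129, 0.149]
tool_rot: [0.141, 0.99, 0.001, -0.002]
force: [0.6, 0.2, 0.1]
finger_gap: -0.0
gripper_force: 0.0
t 17.02 tcp [ 0.4733 -0.2129  0.149 ] yaw 73.7 tilt 0.25 F [0.6  0.19 0.05] gap -0.0 q6 -1.93
total dp [-0.0023 -0.0014  0.0639] rows>= 0.8 turn z -0.0002 rows>= 0.0
```

View pics/t5.png

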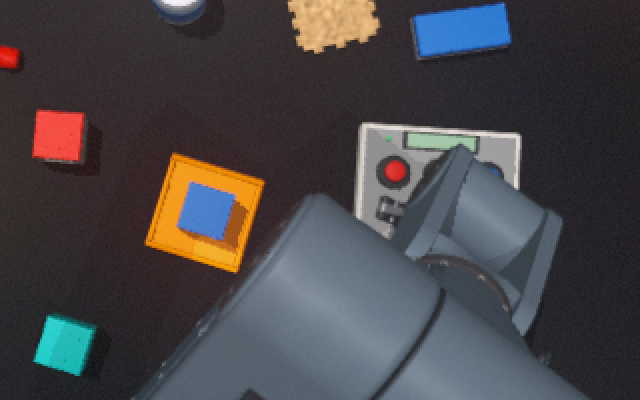

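Blue sits well inside the tray at (208,210) in the doubled crop, and the hand is over the white key. I press it.

```bash
python3 -m crank '[{"dp":[0,0,0.02],"delta_rot":[0,0,0],"fingers":-1},{"dp":[0,0,0.02],"delta_rot":[0,0,0],"fingers":-1},{"dp":[0,0,0.01],"delta_rot":[0,0,0],"fingers":-1},{"dp":[0,0,0.006],"delta_rot":[0,0,0],"fingers":-1},{"dp":[0,0,0.004],"delta_rot":[0,0,0],"fingers":-1},{"dp":[0,0,0],"delta_rot":[0,0,0],"fingers":-1},{"dp":[0,0,0],"delta_rot":[0,0,0],"fingers":-1}]' 60
python3 -m crank '[{"dp":[0,0,0],"delta_rot":[0,0,0],"fingers":-1},{"dp":[0,0,0],"delta_rot":[0,0,0],"fingers":-1}]'
```

```text
t: 17.65
tcp_pos: [0.4742, -0.2134, 0.1204]
tool_rot: [0.141, 0.99, 0.0, -0.0]
force: [-0.7, 0.8, 1.6]
finger_gap: -0.0
gripper_force: 1.0
t: 17.82
tcp_pos: [0.4744, -0.2138, 0.1207]
tool_rot: [0.141, 0.99, -0.0, 0.0]
force: [-0.4, 1.0, 2.3]
finger_gap: 0.001
gripper_force: 1.0
```

```bash
python3 -m crank '[{"dp":[0,0,0.004],"delta_rot":[0,0,0],"fingers":-1},{"dp":[0,0,0.004],"delta_rot":[0,0,0],"fingers":-1},{"dp":[0,0,0],"delta_rot":[0,0,0],"fingers":-1},{"dp":[0,0,0],"delta_rot":[0,0,0],"fingers":-1}]'
python3 -m crank '[{"dp":[0,0,0.004],"delta_rot":[0,0,0],"fingers":-1},{"dp":[0,0,0],"delta_rot":[0,0,0],"fingers":-1},{"dp":[0,0,0],"delta_rot":[0,0,0],"fingers":-1}]'
```

```text
t: 18.15
tcp_pos: [0.4746, -0.2139, 0.1167]
tool_rot: [0.141, 0.99, -0.0, 0.0]
force: [-0.6, 2.5, 5.3]
finger_gap: 0.001
gripper_force: 2.6
t: 18.4
tcp_pos: [0.4746, -0.2139, 0.1164]
tool_rot: [0.141, 0.99, -0.0, 0.001]
force: [-3.4, 2.9, 18.6]
finger_gap: 0.007
gripper_force: 9.6
```

White bottomed out at TCP z 0.1165. I go up, then over to the blue key.

```bash
python3 -m crank '[{"dp":[0,0,-0.02],"delta_rot":[0,0,0],"fingers":-1},{"dp":[0,0,-0.03],"delta_rot":[0,0,0],"fingers":-1},{"dp":[0,0,-0.022],"delta_rot":[0,0,0],"fingers":-1},{"dp":[0,0,0],"delta_rot":[0,0,0],"fingers":-1},{"dp":[0,0,0],"delta_rot":[0,0,0],"fingers":-1}]'
python3 -c "
from h import *
to(.5286,-.302,.15,73.7)"
```

```text
t: 18.82
tcp_pos: [0.475, -0.2144, 0.1507]
tool_rot: [0.141, 0.99, -0.001, 0.001]
force: [-0.4, -0.1, 0.4]
finger_gap: 0.003
gripper_force: 0.0
t 18.82 tcp [ 0.475  -0.2144  0.1507] yaw 73.8 tilt 0.14 F [-0.4  -0.12  0.36] gap 0.003 q6 -1.93
total dp [-0.1519 -0.1384  0.0019] rows>= 2.5 turn z 0.0002 rows>= 0.0
```

```bash
python3 -m crank '[{"dp":[-0.038,-0.0346,0],"delta_rot":[0,0,0],"fingers":-1},{"dp":[-0.038,-0.0346,0],"delta_rot":[0,0,0],"fingers":-1},{"dp":[-0.038,-0.0346,0],"delta_rot":[0,0,0],"fingers":-1},{"dp":[-0.038,-0.0346,0],"delta_rot":[0,0,0],"fingers":-1},{"dp":[0,0,0],"delta_rot":[0,0,0],"fingers":-1},{"dp":[0,0,0],"delta_rot":[0,0,0],"fingers":-1},{"dp":[0,0,0],"delta_rot":[0,0,0],"fingers":-1},{"dp":[0,0,0],"delta_rot":[0,0,0],"fingers":-1}]'
python3 -c "
from h import *
to(.5286,-.302,.1165,73.7)"
```

```text
t: 19.48
tcp_pos: [0.527, -0.3001, 0.1494]
tool_rot: [0.141, 0.99, 0.001, -0.001]
force: [-0.4, 0.3, 0.1]
finger_gap: 0.0
gripper_force: 0.0
t 19.48 tcp [ 0.527  -0.3001  0.1494] yaw 73.8 tilt 0.19 F [-0.38  0.33  0.06] gap 0.0 q6 -1.99
total dp [-0.0044 -0.0029  0.0658] rows>= 0.8 turn z 0.0003 rows>= 0.0
```

```bash
python3 -m crank '[{"dp":[-0.002,-0.0015,0.02],"delta_rot":[0,0,0],"fingers":-1},{"dp":[-0.001,-0.001,0.02],"delta_rot":[0,0,0],"fingers":-1},{"dp":[0,0,0.012],"delta_rot":[0,0,0],"fingers":-1},{"dp":[0,0,0.008],"delta_rot":[0,0,0],"fingers":-1},{"dp":[0,0,0.004],"delta_rot":[0,0,0],"fingers":-1},{"dp":[0,0,0.004],"delta_rot":[0,0,0],"fingers":-1},{"dp":[0,0,0.002],"delta_rot":[0,0,0],"fingers":-1},{"dp":[0,0,0],"delta_rot":[0,0,0],"fingers":-1},{"dp":[0,0,0],"delta_rot":[0,0,0],"fingers":-1},{"dp":[0,0,0],"delta_rot":[0,0,0],"fingers":-1}]' 60
python3 -m crank '[{"dp":[0,0,0.002],"delta_rot":[0,0,0],"fingers":-1},{"dp":[0,0,0],"delta_rot":[0,0,0],"fingers":-1},{"dp":[0,0,0],"delta_rot":[0,0,0],"fingers":-1}]'
```

```text
t: 20.32
tcp_pos: [0.5286, -0.3023, 0.1166]
tool_rot: [0.141, 0.99, 0.001, -0.001]
force: [-3.2, 2.7, 9.3]
finger_gap: 0.001
gripper_force: 4.7
t: 20.57
tcp_pos: [0.5286, -0.3023, 0.1165]
tool_rot: [0.141, 0.99, 0.0, -0.001]
force: [-4.2, 3.4, 15.0]
finger_gap: 0.002
gripper_force: 7.2
```

Blue bottomed out as well. Next is green.

```bash
python3 -m crank '[{"dp":[0,0,-0.02],"delta_rot":[0,0,0],"fingers":-1},{"dp":[0,0,-0.03],"delta_rot":[0,0,0],"fingers":-1},{"dp":[0,0,-0.022],"delta_rot":[0,0,0],"fingers":-1},{"dp":[0,0,0],"delta_rot":[0,0,0],"fingers":-1},{"dp":[0,0,0],"delta_rot":[0,0,0],"fingers":-1},{"dp":[0,0,0],"delta_rot":[0,0,0],"fingers":-1}]'
python3 -c "
from h import *
to(.4706,-.2736,.15,73.7)"
```

```text
t: 21.07
tcp_pos: [0.529, -0.303, 0.15]
tool_rot: [0.141, 0.99, 0.0, -0.0]
force: [-0.6, 0.3, -0.7]
finger_gap: -0.0
gripper_force: 0.0
t 21.07 tcp [ 0.529 -0.303  0.15 ] yaw 73.8 tilt 0.03 F [-0.56  0.32 -0.74] gap -0.0 q6 -1.99
total dp [0.1285 0.0238 0.    ] rows>= 1.6 turn z 0.0002 rows>= 0.0
```

```bash
python3 -m crank '[{"dp":[0.043,0.008,0],"delta_rot":[0,0,0],"fingers":-1},{"dp":[0.043,0.008,0],"delta_rot":[0,0,0],"fingers":-1},{"dp":[0.0425,0.008,0],"delta_rot":[0,0,0],"fingers":-1},{"dp":[0,0,0],"delta_rot":[0,0,0],"fingers":-1},{"dp":[0,0,0],"delta_rot":[0,0,0],"fingers":-1},{"dp":[0,0,0],"delta_rot":[0,0,0],"fingers":-1},{"dp":[0,0,0],"delta_rot":[0,0,0],"fingers":-1}]'
python3 -c "
from h import *
to(.4706,-.2736,.1165,73.7)"
```

```text
t: 21.65
tcp_pos: [0.4719, -0.2745, 0.1502]
tool_rot: [0.141, 0.99, -0.0, 0.001]
force: [-0.8, -0.3, -0.8]
finger_gap: 0.003
gripper_force: 0.0
t 21.65 tcp [ 0.4719 -0.2745  0.1502] yaw 73.8 tilt 0.1 F [-0.84 -0.34 -0.78] gap 0.003 q6 -2.02
total dp [0.0031 0.001  0.0675] rows>= 0.8 turn z 0.0002 rows>= 0.0
```

```bash
python3 -m crank '[{"dp":[0.001,0.001,0.02],"delta_rot":[0,0,0],"fingers":-1},{"dp":[0.001,0,0.02],"delta_rot":[0,0,0],"fingers":-1},{"dp":[0,0,0.012],"delta_rot":[0,0,0],"fingers":-1},{"dp":[0,0,0.008],"delta_rot":[0,0,0],"fingers":-1},{"dp":[0,0,0.004],"delta_rot":[0,0,0],"fingers":-1},{"dp":[0,0,0.004],"delta_rot":[0,0,0],"fingers":-1},{"dp":[0,0,0.004],"delta_rot":[0,0,0],"fingers":-1},{"dp":[0,0,0],"delta_rot":[0,0,0],"fingers":-1},{"dp":[0,0,0],"delta_rot":[0,0,0],"fingers":-1},{"dp":[0,0,0],"delta_rot":[0,0,0],"fingers":-1}]' 60
```

```text
t: 22.48
tcp_pos: [0.4697, -0.2725, 0.1164]
tool_rot: [0.141, 0.99, -0.0, -0.0]
force: [-3.6, 2.3, 17.8]
finger_gap: 0.002
gripper_force: 8.3
```

Green bottomed out. I retreat and check the scene.

```bash
python3 -m crank '[{"dp":[0,0,-0.02],"delta_rot":[0,0,0],"fingers":-1},{"dp":[0,0,-0.04],"delta_rot":[0,0,0],"fingers":-1},{"dp":[0,0,-0.06],"delta_rot":[0,0,0],"fingers":-1},{"dp":[0,0,-0.06],"delta_rot":[0,0,0],"fingers":-1},{"dp":[0,0,-0.04],"delta_rot":[0,0,0],"fingers":-1},{"dp":[0,0,-0.02],"delta_rot":[0,0,0],"fingers":-1},{"dp":[0,0,0],"delta_rot":[0,0,0],"fingers":-1},{"dp":[0,0,0],"delta_rot":[0,0,0],"fingers":-1},{"dp":[0,0,0],"delta_rot":[0,0,0],"fingers":-1}]'
python3 - <<'E'
from h import *
p,d=manip.snapshot('scene'); cv2.imwrite('pics/s6.png',p[:,:,::-1])
E
```

```text
t: 23.23
tcp_pos: [0.4693, -0.2723, 0.233]
tool_rot: [0.141, 0.99, 0.001, -0.001]
force: [0.2, -0.4, 0.1]
finger_gap: -0.001
gripper_force: 0.0
```

View pics/s6.png

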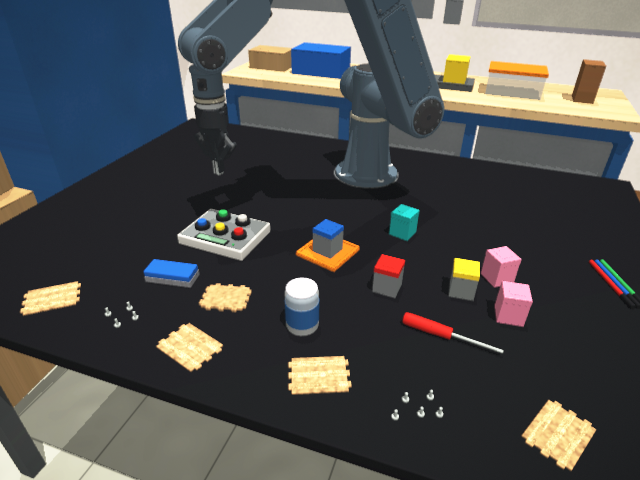

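Blue stands in the tray at (328,240), red (389,277) and yellow (465,280) stand on the table, and the bystanders are unmoved. The arm is clear, so I hand in.

```bash
python3 -c "
from station import manip
print(manip.sign_off())"
```

```text
the job is handed in; nothing more can be done
None
```

The blue box was the full one (about 5.4 N when lifted, against 1–2 N for red and yellow); it stands in the orange tray, I pressed white, blue and green in that order, and the job is handed in at about 23 s.

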